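# Lock the dust pot up under the bench separator

### The arm

A 6-joint arm with a two-finger parallel gripper is mounted at the origin on the work surface. World frame = base frame: x ahead of the robot, y to its left, z up, the work surface at z = 0. Lengths are in m, angles in rad, forces in N, time in s.
With the tool pointing down it reaches from about 0.35 to 0.775 m from the base axis. Payload 5.5 kg.
Tool frame: the origin (TCP) lies at the very end of the fingers, on their centre line; the grasp point (between the pads) lies 19 mm behind it; z points along the fingers, y is the direction in which the jaws open and shut (so a half turn about z gives the same grasp; the last joint's range is limited). The gripper opens to 85 mm and grips with 20 to 120 N. Pads are 22 mm wide; open, the fingers measure 114 mm over their backs; the gripper's body (76 mm by 85 mm) begins 54 mm behind the grasp point. The pads swing forward as they close: fully open they stand 13 mm farther back than shut.
Start: joints at [1.141, 0.313, 0.046, 1.304, 0, 1.431], TCP at [0.164, 0.551, 0.231] pointing down, gripper open.
Joint ranges: [-2.76, 2.76], [-0.86, 1.69], [-1.03, 1.26], [-2.2, 2.34], [-1.47, 1.5], [-3.14, 3.14]. Speed limits (rad/s): [2.57, 2.57, 3.14, 3.14, 3.14, 3.14].

### API

Orientations are given as a unit quaternion [w, x, y, z].
In Python, from workcell import get_state, read_camera, hand_in, find_in, silhouettes gives the robot as it stands. The module is installed in compiled form; this text tells all that it offers.
- The arm moves only by the tool send_rows, never from a script. Its argument "deltas" is a list that holds one entry, the list of rows, each a list of 6 numbers: the shift along the world's x, y, z in cm, then the turn, a rotation vector about the world's x, y, z in degrees. In form: [[[dx, dy, dz, wx, wy, wz], ...]]. A call has 1 to 12 rows; each row is the pose to reach, as a shift and turn from the pose commanded when the call began; what a row does not reach only later rows make up. A row lasts 1/10 s, in which the tool goes at most 50 mm and 8.59 degrees, less where a joint would pass 70% of its speed; a pose out of reach is approached as far as the arm can. A call with a gripper value outside its range is refused whole. "jaw" is the opening, from -1 (shut) to 1 (fully open), so that 0 is half open, set as the call begins (left out, the last holds). The fingers move at their own pace and stop on an object; "force" is the grip in N (left out, the last holds). Time passes only in rows, so rows that repeat a pose let the fingers close. It gives the time, the measured TCP pose, the force and the opening at its end, in the units of the state.
- get_state(): the state, without advancing time (a new reading comes with each control period).
- read_camera(name): name is "side" or "top" or "wrist"; returns a dict with "img" (480x640x3 uint8, red, green, blue), "z_map" (480x640 float32, m along the optical axis (not along the pixel's ray), 0 where there is no reading), "vfov" (degrees; the focal length in pixels is half the picture's height over the tangent of half this angle, whatever the lens; pixels are square), "cx", "cy" (the principal point, pixels), "R" (3x3) and "t" (3): a world point X has camera coordinates R X + t; the wrist camera has in their place "hand_eye" (4x4, takes a point from camera to tool coordinates, whose origin is the TCP and whose axes are the flange's). Camera axes: x right, y down, z forward; pixel columns grow to the right and rows downward; lengths in m; the calibration is good to about 2 mm. A picture is of the moment at which its call begins: read the wrist's pose just before it.
- hand_in(): hands the job in, once; it reports no verdict.
Trained networks look in a picture, given as the dict that the camera call returned (one of the last four; its "shot" number tells which), for a name from the list of things; names that differ only in an ending like _2 or _b are one class to them, and where a whole thing is asked for, a point or a joint stands for the part that bears it (a point fixed in the world has none). Each returns a list of dicts, best first, with "conf" (0 to 1); they miss things now and then, are a little off and sometimes report something else, mostly with a low value. They report only what shows in the picture. A call takes as long as a camera call. They do not tell look-alikes from the thing itself.
- find_in(picture, thing): "box" ([centre column, centre row, width, height] in pixels, round what is visible of it).
- silhouettes(picture, thing): "mask" (480x640 bool, what is visible of it) and "box" ([centre column, centre row, width, height] in pixels, round what is visible of it).
The state is a dict: "clock": time; "joint_pos": joint angles; "qvel": joint speeds; "tau": joint torques, N m; "tcp_pos": TCP position; "orientation": TCP orientation; "wrist_force": force on the tool from outside, world axes, zero at the start; "ft_torque": the same for the moment, N m; "finger_gap": finger opening in m.
Only numpy, scipy, OpenCV 4.12 (cv2) and the standard library are available. Lean on these libraries where they do the work, as an engineer would, in place of code of your own. Each camera call takes 0.05 s, during which the arm holds its last target.

### The job

Fit the emptied dust pot back under the little dust separator: offer it up into the socket with its handle in line with the tall rib on the socket's side, press it up gently against the spring plate and turn it so that the handle swings round to the short rib at the front, until the lugs drop into their seats. Let go and leave the pot hanging locked; do not force it against the separator (20 N is the most that pot and separator may press on each other) and do not disturb the other things on the bench.

Things in the scene. Friction and masses are not known exactly. Their poses are not given: they have to be found in the camera images.
- pot: The loose dust pot, upright on the bench: open aluminium cup 80 mm high, outer radius 27 mm, 0.18 to 0.29 kg, with a black bar handle along its own -x. Origin: centre of the underside, z up. Its centre of mass lies 10 to 20 mm off the axis towards the handle; held by the handle it may sag and tilt in the grip.
- pot_grip (a point): Point to grip, in the middle of the handle bar: 100 mm from the pot's axis along its -x, 48 mm above its underside. The bar is 14 mm wide and 20 mm tall, straight, and runs from the pot's wall out to 129 mm from the axis. Axes as the pot's.
- pot_lug (a point): Underside of the lug above the handle, 29.5 mm from the pot's axis along -x, 70 mm above the pot's underside. Three equal steel lugs, 120 degrees apart, stand out to radius 35 mm; each is 13 mm wide and 6 mm thick.
- pot_rim (a point): Centre of the pot's open mouth, 80 mm above its underside.
- socket (a point): Bayonet socket of the separator: nominal centre of its open underside, 200 to 210 mm above the bench; z up, -x is its front. THE RING IS SCREWED ON AND MAY SIT UP TO 9 mm HIGHER OR LOWER than this point, with all that is in it: find the true height by feel. Aluminium ring, outer radius 43 mm, bore radius 38; three inward ledges (inner radius 30) with three gaps 44 degrees wide.
- tall_rib (a point): Outer face of the tall rib (42 mm, on the ring's side, 48 mm from the axis), 46 degrees from the front towards the socket's +y. With the handle under it (pot yaw = socket yaw - 46 degrees) the lugs are central in the gaps, with some 10 degrees to spare either way. From here the pot turns counter-clockwise seen from above.
- short_rib (a point): Outer face of the short rib (16 mm) at the socket's front, 48 mm from the axis: the handle ends under it (pot yaw = socket yaw, some 3 degrees of play). About 4 degrees beyond, the lugs meet stop walls; a sideways force on the grip bears on the lugs threefold, for they are only a third as far from the axis. The plate's rubbing takes about 2 to 3 N at the grip.
- seat (a point): Nominal top of the front seat, 6 mm above the ring's underside: here the handle's lug ends (each lug has one). Seated, the pot's underside hangs 64 mm below the ring's underside. A ridge 3 mm higher stands before the seat, 22 to 30 degrees counter-clockwise from the gap's middle; the lugs pass over it once the pot's underside is less than 61 mm below the ring's.
- plate_face (a point): Nominal underside of the spring plate (57 mm across) inside the ring, hanging free 13 mm above the ring's underside; the pot's rim meets it with the pot's underside 67 mm below the ring's. It yields 8 mm: it pushes down with 2 N at first, 7.1 N when lugs clear the ridges (6 mm), 8.8 N at 8 mm; then it is solid. Lugs missing the gaps hit the ledges with the pot 76 mm below the ring's underside.
- separator: The fixed dust separator: blue cylinder (radius 40 mm) over the socket ring, to 130 mm above the socket, outlet pipe on top; a 40 mm square blue post stands at (100, -55) mm from its axis, on a dark foot plate (200 x 170 mm, edges along the axes). Origin on the axis 200 mm below the socket, axes as the socket's; the spring plate belongs to it.
- grease_jar: Bystander: grease jar, radius 32 mm, 75 mm high; origin at the underside.
- canister: Bystander: closed round aluminium canister without handle or lugs, radius 31 mm, 70 mm high; origin at the underside.
- cage: Bystander: black plastic filter cage collar, radius 36 mm, 60 mm high; origin at the underside.
- spanner: Bystander: spanner lying on the bench; origin at its underside.
- gasket: Bystander: flat rubber ring, 72 mm across, 8 mm high; origin at the underside.
- brush: Bystander: brush lying on the bench; origin at its underside.
- filter: Bystander: white paper filter cartridge standing upright, radius 35 mm, 110 mm high; origin at the underside.
There are look-alikes about, which are no part of the job. What is shaped like the pot but green, red or turquoise is not meant.

How it is judged:
By the outcome, as a careful person would: the job done as asked, in the order asked, and still so for the second after the job is handed in, with the robot touching nothing.
It also fails if it takes over 61 s, if anything falls off the work surface, if the arm or the gripper's body presses on something with over 40 N, if the wrist force passes 120 N, or if a joint passes its speed limit or range.

## Working session

There is one attempt and no reset: what is moved stays moved. The work goes in short steps, Python scripts to look and compute and a tool call to move; the robot and the scene stay as the last step left them, time stands still between calls to the robot, and variables do not carry over. Pictures are saved under pics/ and viewed, and the job is handed in when it is done.

Besides the shell and the picture viewer there is one more tool, called after "Call:" by a JSON object that holds its "api" and its "payload", one argument or row to a line. send_rows: Moves the arm, as the interface text tells. Its arguments: {"type":"object","properties":{"deltas":{"type":"array","items":{"type":"array","items":{"type":"array","items":{"type":"number"}}}},"jaw":{"type":"number"},"force":{"type":"number"}},"required":["deltas"]}

```bash
mkdir -p pics; cat > h.py <<'E'
import numpy as np, cv2
from workcell import get_state, read_camera, hand_in, find_in, silhouettes
from scipy.spatial.transform import Rotation as Rt
def save(p,name,crop=None,scale=1):
    im=p["img"][:,:,::-1].copy()
    if crop: 
        a,b,c,d=crop; im=im[b:d,a:c]
    if scale!=1: im=cv2.resize(im,None,fx=scale,fy=scale,interpolation=cv2.INTER_CUBIC)
    cv2.imwrite("pics/"+name,im)
def f(p): return 240/np.tan(np.radians(p["vfov"])/2)
def cloud(p,st=None):
    z=p["z_map"]; v,u=np.mgrid[:480,:640]; F=f(p)
    X=np.stack([(u-p["cx"])*z/F,(v-p["cy"])*z/F,z],-1)
    if "R" in p: W=(X-p["t"])@p["R"]
    else:
        H=p["hand_eye"]; T=X@H[:3,:3].T+H[:3,3]
        q=st["orientation"]; W=T@Rt.from_quat([q[1],q[2],q[3],q[0]]).as_matrix().T+st["tcp_pos"]
    W[z==0]=np.nan
    return W
def proj(p,P):
    c=np.atleast_2d(P)@p["R"].T+p["t"]; F=f(p)
    return np.c_[c[:,0]/c[:,2]*F+p["cx"],c[:,1]/c[:,2]*F+p["cy"]]
E
python3 - <<'E'
from h import *
s=get_state(); print(s)
for n in ["side","top","wrist"]:
    p=read_camera(n); save(p,n+"0.png"); print(n,p["vfov"],p["cx"],p["cy"],p.get("R"),p.get("t"),p.get("hand_eye"),p["z_map"].min(),p["z_map"].max())
    for t in ["pot","separator","grease_jar","canister","cage","spanner","gasket","brush","filter","tall_rib","short_rib","pot_grip","pot_lug"]:
        try: r=find_in(p,t)
        except Exception as e: r=str(e)
        print(t,[(np.round(x["box"]).astype(int).tolist(),round(float(x["conf"]),2)) for x in r] if not isinstance(r,str) else r)
E
```

```text
{'clock': 0.0, 'joint_pos': array([ 1.14138649e+00,  3.14019611e-01,  4.49613624e-02,  1.30361477e+00,
       -6.54424543e-06,  1.43116591e+00]), 'qvel': array([-9.87807858e-05,  4.71955112e-04,  1.13704665e-04,  1.94183336e-04,
       -8.17514332e-04,  4.71727054e-04]), 'tau': array([-4.77125977e-04, -4.80628073e+01,  2.98533690e+01,  1.94357074e-02,
       -1.48620570e-04, -1.40031040e-05]), 'tcp_pos': array([0.16410754, 0.55053481, 0.23039076]), 'orientation': array([-2.60250052e-04,  1.44383232e-01,  9.89521400e-01, -9.01538991e-04]), 'wrist_force': array([-0.15064435, -0.20181513,  0.05118372]), 'ft_torque': array([ 0.04524064, -0.02459566, -0.02233692]), 'finger_gap': 0.08526172826140817}
side 42.01543376469403 303.8630883799057 240.27206330582644 [[-0.84847339 -0.52891059 -0.01861449]
 [-0.29288586  0.49855876 -0.81587808]
 [ 0.44080697 -0.68679892 -0.57792427]] [0.46253521 0.23009693 1.58013836] None 0.0 3.9652796
pot [([249, 285, 56, 33], 0.97), ([217, 432, 34, 77], 0.89), ([362, 375, 33, 60], 0.69), ([288, 314, 17, 20], 0.58)]
separator [([282, 181, 54, 129], 0.63)]
grease_
[... 1849 characters left out ...]
[-8.83245737e-05 -9.53074542e-01 -3.02735709e-01  7.78793328e-02]
 [ 9.99999746e-01  1.29977616e-04 -7.00951034e-04 -1.25097085e-05]
 [ 7.07407452e-04 -3.02735694e-01  9.53074288e-01 -1.42549885e-01]
 [ 0.00000000e+00  0.00000000e+00  0.00000000e+00  1.00000000e+00]] 0.0 1.5316813
pot [([412, 362, 63, 113], 0.85), ([135, 453, 50, 51], 0.7), ([133, 302, 98, 117], 0.69)]
separator []
grease_jar []
canister []
cage []
spanner []
gasket []
brush [([288, 390, 72, 37], 0.72)]
filter []
tall_rib []
short_rib []
pot_grip [([132, 455, 51, 50], 0.93), ([132, 304, 96, 116], 0.84), ([412, 364, 66, 114], 0.65)]
pot_lug [([132, 452, 50, 55], 0.92), ([134, 302, 96, 120], 0.85), ([411, 363, 64, 110], 0.56)]
```

View pics/side0.png

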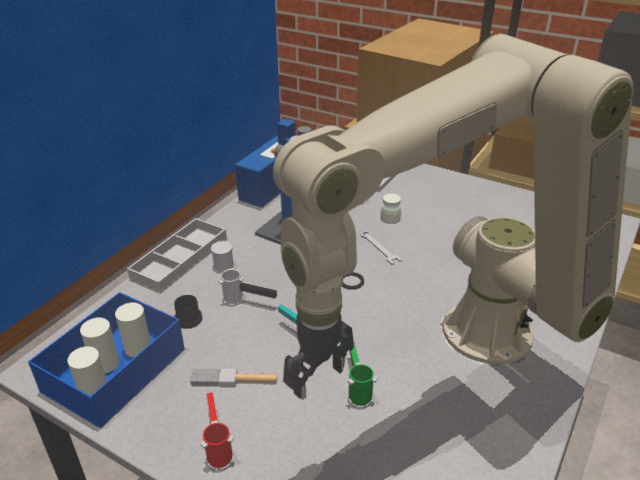

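View pics/top0.png

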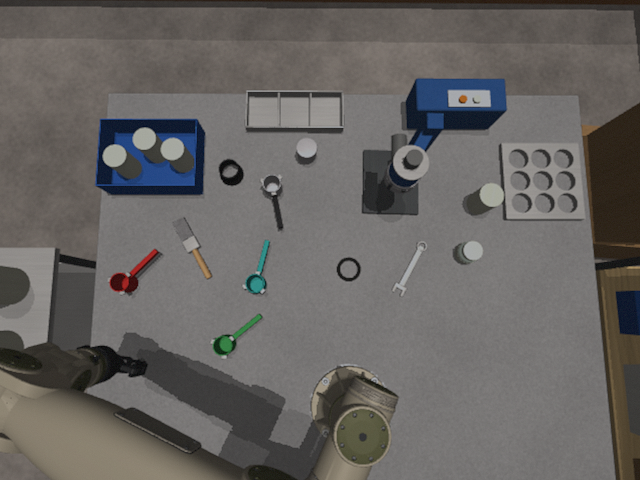

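View pics/wrist0.png

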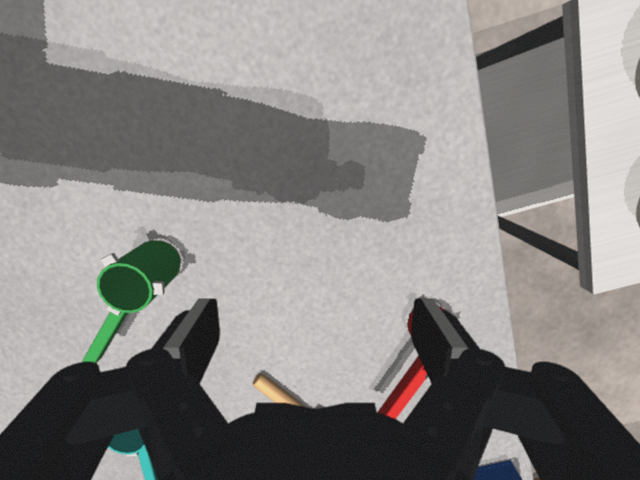

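The things that could be taken for the pot, in the top picture:
- aluminium pot with black handle at (272,186)
- turquoise pot at (256,285)
- green pot at (224,345)
- red pot at (124,283)
- plain canister at (306,150)

By the description I choose (272,186), which is (231,287) in the side view.

```bash
python3 - <<'E'
from h import *
s=get_state(); print(s["clock"])
top=read_camera("top"); side=read_camera("side")
np.save("top.npy",np.array([top,side],dtype=object),allow_pickle=True)
save(top,"top_pot.png",(230,140,340,240),5); save(side,"side_pot.png",(190,230,310,320),5)
save(top,"top_sep.png",(340,70,520,230),4); save(side,"side_sep.png",(220,110,340,260),4)
E
```

```text
2.1
```

View pics/top_pot.png

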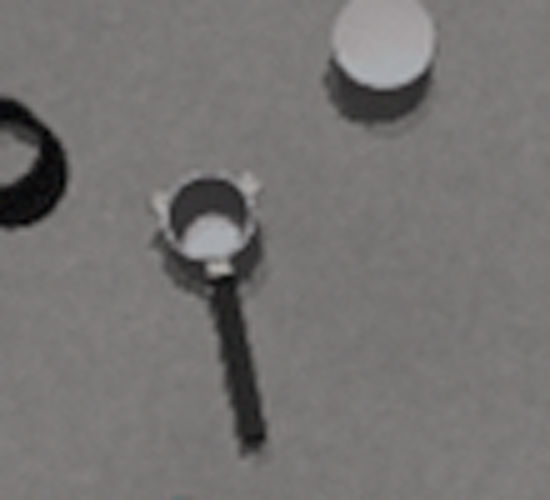

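View pics/side_pot.png

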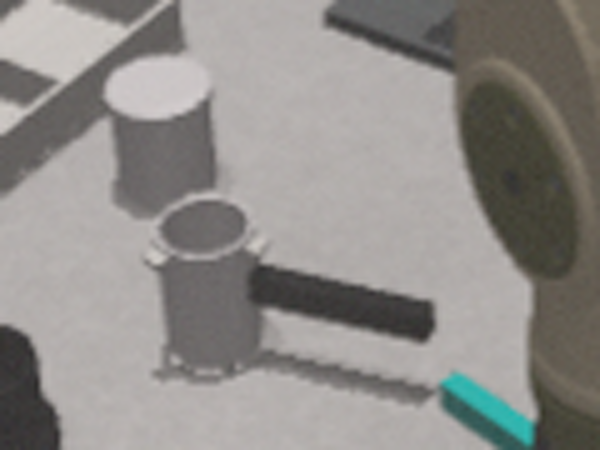

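View pics/top_sep.png

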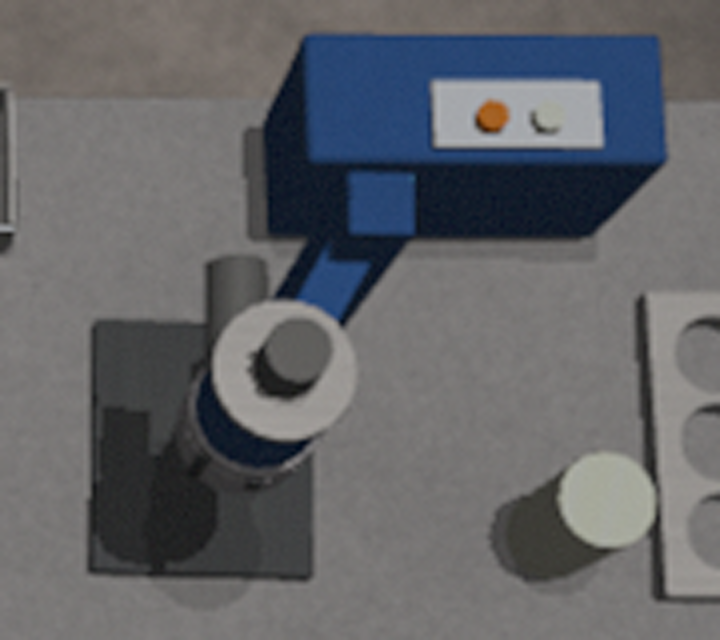

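View pics/side_sep.png

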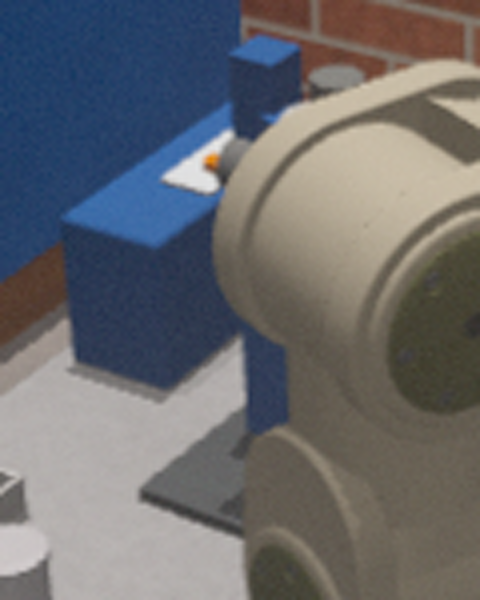

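The crop confirms the choice: bare aluminium cup, three steel lugs, black bar handle running down-right in the top view. Next I measure it and the separator.

```bash
python3 - <<'E'
from h import *
top,side=np.load("top.npy",allow_pickle=True)
W=cloud(top); img=top["img"].astype(int)
def show(m,name): print(name,m.sum(),np.nanmedian(W[m],0).round(4),np.nanmin(W[m],0).round(4),np.nanmax(W[m],0).round(4))
def region(a,b,c,d):
    m=np.zeros((480,640),bool); m[b:d,a:c]=1; return m
# pot
r=region(255,170,292,235)
dark=(img.sum(2)<120)&r
h=dark&(W[...,2]>0.045)&(W[...,2]<0.07)
show(h,"handle")
P=W[h]; print(np.percentile(P[:,2],[5,50,95]))
c=P[:,:2].mean(0); u,s_,vt=np.linalg.svd(P[:,:2]-c); d=vt[0]; d*=np.sign(d@[-1,0]); t=(P[:,:2]-c)@d
print("handle c",c,"dir",d,"yaw",np.degrees(np.arctan2(-d[1],-d[0])),"t",t.min(),t.max(),"end",c+d*t.max())
rim=r&(W[...,2]>0.068)&(W[...,2]<0.095); show(rim,"rim")
Q=W[rim][:,:2]
from scipy.optimize import least_squares
print("rim z pct",np.percentile(W[rim][:,2],[10,50,90]))
o=least_squares(lambda x:np.hypot(Q[:,0]-x[0],Q[:,1]-x[1])-x[2],[*Q.mean(0),.027],loss="soft_l1",f_scale=.002); print("rim fit",o.x, Q.mean(0))
# project onto axis line
print("perp offset of centre from handle line",np.cross(d,o.x[:2]-c), "along",(o.x[:2]-c)@d)
print("grip est from end",c+d*(t.max()-.029))
# separator
r=region(380,130,450,200)
for lo,hi in [(.30,.36)]:
    m=r&(W[...,2]>lo)&(W[...,2]<hi)&(img.min(2)>110); show(m,"disc")
    p=W[m][:,:2]; (cx,cy),rad=cv2.minEnclosingCircle((p*1000).astype(np.float32)); print("enc",cx,cy,rad, np.percentile(W[m][:,2],[5,50,95]))
r=region(355,145,425,220)
m=r&(W[...,2]<.03)&(W[...,2]>.003)&(img.max(2)<75); show(m,"foot")
k=cv2.minAreaRect((W[m][:,:2]*1000).astype(np.float32)); print(k)
r=region(410,100,450,130)
m=r&(W[...,2]>.30)&(img[...,2]>img[...,0]*1.8); show(m,"post")
print(cv2.minAreaRect((W[m][:,:2]*1000).astype(np.float32)))
E
```

```text
handle 99 [0.5604 0.2091 0.0581] [0.5046 0.1939 0.0454] [0.6022 0.221  0.0652]
[0.05363844 0.05809255 0.06245741]
handle c [0.55720591 0.20938226] dir [-0.98171872 -0.19033747] yaw 10.972479019156449 t -0.044749634882394945 0.053416771022070195 end [0.50476567 0.19921504]
rim 134 [0.6373 0.2212 0.0776] [0.5974 0.1938 0.068 ] [0.6573 0.2579 0.0856]
rim z pct [0.07126433 0.07757746 0.08188986]
rim fit [0.63081307 0.2230675  0.02611101] [0.6314812 0.2235804]
perp offset of centre from handle line 0.000575138195930738 along -0.07486633308512368
grip est from end [0.53323551 0.20473483]
disc 669 [ 0.6055 -0.1185  0.3295] [ 0.5717 -0.1654  0.3005] [ 0.6651 -0.0808  0.3524]
enc 618.8984985351562 -123.5078353881836 48.52848815917969 [0.32662306 0.32948931 0.33269903]
foot 2252 [ 0.6198 -0.1032  0.0124] [ 0.5546 -0.2152  0.0031] [ 0.7593 -0.0453  0.0222]
((656.7659912109375, -131.84170532226562), (168.1791534423828, 201.4814910888672), 88.34857940673828)
post 330 [ 0.71   -0.1763  0.3397] [ 0.6889 -0.2008  0.3007] [ 0.7306 -0.1604  0.3457]
((709.4336547851562, -180.1136932373047), (40.16324996948242, 41.79369354248047), 86.05211639404297)<stdin>:21: DeprecationWarning: Arrays of 2-dimensional vectors are deprecated. Use arrays of 3-dimensional vectors instead. (deprecated in NumPy 2.0)
```

```bash
python3 - <<'E'
from h import *
from scipy.optimize import least_squares
top,side=np.load("top.npy",allow_pickle=True)
W=cloud(top); img=top["img"].astype(int)
# grey disc contour -> plane z=.3295
F=f(top)
def toplane(uv,z):
    ray=np.c_[(uv[:,0]-top["cx"])/F,(uv[:,1]-top["cy"])/F,np.ones(len(uv))]@top["R"]
    o=-top["R"].T@top["t"]; return (o+ray*((z-o[2])/ray[:,2])[:,None])[:,:2]
m=np.zeros((480,640),np.uint8); m[130:200,380:450]=((img.min(2)>125)&(W[...,2]>.3))[130:200,380:450]
cs,_=cv2.findContours(m,cv2.RETR_EXTERNAL,cv2.CHAIN_APPROX_NONE); c=max(cs,key=cv2.contourArea)[:,0].astype(float)
p=toplane(c,.3295)
o=least_squares(lambda x:np.hypot(p[:,0]-x[0],p[:,1]-x[1])-x[2],[.6,-.12,.04],loss="soft_l1",f_scale=.001); print("disc",o.x,np.abs(o.fun).mean())
# foot edges, z plane of foot
m=np.zeros((480,640),np.uint8); rg=(slice(140,222),slice(350,425)); m[rg]=((img.max(2)<80))[rg]
cs,_=cv2.findContours(m,cv2.RETR_EXTERNAL,cv2.CHAIN_APPROX_NONE); c=max(cs,key=cv2.contourArea)[:,0].astype(float)
for z in (.012,):
  for nm,sel in [("left",(c[:,0]<368)&(c[:,1]>158)&(c[:,1]<205)),("bottom",(c[:,1]>208)&(c[:,0]>368)&(c[:,0]<412)),("right",(c[:,0]>414)&(c[:,1]>193)&(c[:,1]<209)),("top",(c[:,1]<153)&(c[:,0]>368)&(c[:,0]<385))]:
    q=toplane(c[sel],z); vx,vy,x0,y0=cv2.fitLine((q*1000).astype(np.float32),cv2.DIST_HUBER,0,.01,.01).ravel(); print(nm,sel.sum(),np.degrees(np.arctan2(vy,vx)),x0,y0)
# outlines of ring points
r=np.zeros((480,640),bool); r[150:200,380:430]=1
mm=r&(W[...,2]>.195)&(W[...,2]<.225); 
for zz in np.arange(.19,.25,.005):
    q=W[r&(abs(W[...,2]-zz)<.0025)]; 
    if len(q): print(round(zz,3),len(q),np.median(np.hypot(q[:,0]-o.x[0],q[:,1]-o.x[1])).round(4))
E
```

```text
disc [ 0.61279291 -0.12293946  0.04080491] 0.0007311345268824364
left 46 -1.077523 664.2267 -49.716553
bottom 43 88.23833 556.4169 -121.39692
right 15 -2.1234038 590.6071 -212.90573
top 16 85.13007 755.51605 -96.05764
0.195 3 0.1052
0.2 3 0.1062
0.205 13 0.0426
0.21 20 0.0434
0.215 13 0.0428
0.22 21 0.0438
0.225 16 0.0431
0.23 22 0.0435
0.235 22 0.0433
0.24 23 0.0431
0.245 30 0.0425
```

Call:
{"api": "send_rows", "payload": {
  "deltas": [
    [[12, -11.5, -3, 0, 0, 9], [24, -23, -6, 0, 0, 18], [36.8, -34.7, -11, 0, 0, 27.6], [36.8, -34.7, -11, 0, 0, 27.6], [36.8, -34.7, -11, 0, 0, 27.6], [36.8, -34.7, -11, 0, 0, 27.6], [36.8, -34.7, -11, 0, 0, 27.6], [36.8, -34.7, -11, 0, 0, 27.6], [36.8, -34.7, -11, 0, 0, 27.6], [36.8, -34.7, -11, 0, 0, 27.6], [36.8, -34.7, -11, 0, 0, 27.6], [36.8, -34.7, -11, 0, 0, 27.6]]
  ],
  "jaw": 0.3,
  "force": 60
}}

```text
clock: 3.4
tcp_pos: [0.5348, 0.201, 0.1201]
orientation: [-0.0, -0.093, 0.996, -0.0]
wrist_force: [-0.8, 0.5, 0.3]
finger_gap: 0.0556
```

```bash
python3 - <<'E'
from h import *
top=read_camera("top")
s=get_state(); w=read_camera("wrist"); print(s["clock"],s["tcp_pos"],s["orientation"],s["joint_pos"].round(3))
side=read_camera("side")
np.save("s1.npy",np.array([top,side,w,s],dtype=object),allow_pickle=True)
save(w,"w1.png"); save(side,"side1.png")
W=cloud(w,s); img=w["img"].astype(int)
m=(img.sum(2)<130)&(W[...,2]>.045)&(W[...,2]<.07)
q=s["orientation"];R=Rt.from_quat([q[1],q[2],q[3],q[0]]).as_matrix()
print("toolx ang",np.degrees(np.arctan2(R[1,0],R[0,0])))
P=W[m]; d0=np.hypot(P[:,0]-.5327,P[:,1]-.204)<.05; P=P[d0]; print(len(P),P.mean(0))
E
```

```text
3.45 [0.53320774 0.20247067 0.12055058] [-5.45971347e-04 -9.40748129e-02  9.95564980e-01  5.42735471e-05] [ 0.222  0.361 -0.164  1.047  0.     0.034]
toolx ang -169.20384784359658
1879 [0.53704742 0.20450527 0.05753905]
```

View pics/w1.png

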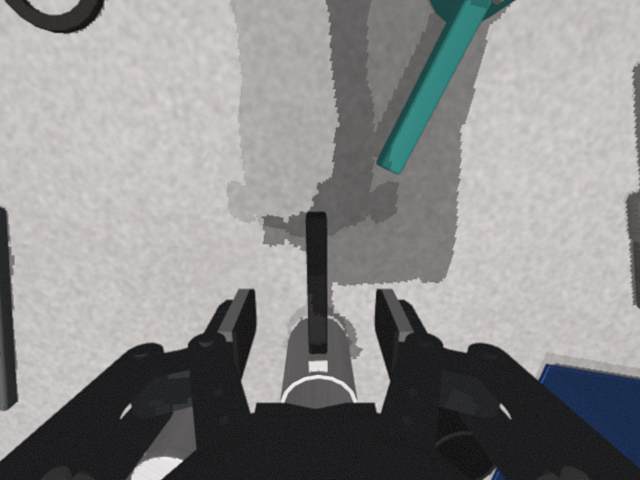

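View pics/side1.png

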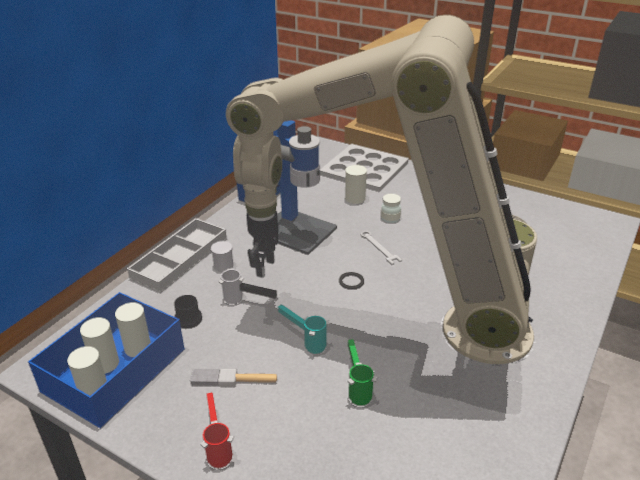

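The wrist view shows the black handle at column 317, midway between the pads (243 and 388). I go down and grip.

Call:
{"api": "send_rows", "payload": {
  "deltas": [
    [[0, 0, -4, 0, 0, 0], [0, 0, -8, 0, 0, 0], [0, 0, -9.1, 0, 0, 0], [0, 0, -9.1, 0, 0, 0], [0, 0, -9.1, 0, 0, 0], [0, 0, -9.1, 0, 0, 0]]
  ]
}}

```text
clock: 4.15
tcp_pos: [0.5339, 0.2049, 0.0326]
orientation: [0.002, -0.096, 0.995, 0.0]
wrist_force: [0.6, 0.2, 0.2]
finger_gap: 0.0555
```

Call:
{"api": "send_rows", "payload": {
  "deltas": [
    [[0, 0, 0, 0, 0, 0], [0, 0, 0, 0, 0, 0], [0, 0, 0, 0, 0, 0], [0, 0, 0, 0, 0, 0], [0, 0, 0, 0, 0, 0], [0, 0, 0, 0, 0, 0], [0, 0, 0, 0, 0, 0], [0, 0, 0, 0, 0, 0]]
  ],
  "jaw": -1,
  "force": 110
}}

```text
clock: 4.95
tcp_pos: [0.5326, 0.2041, 0.0308]
orientation: [0.0, -0.096, 0.995, 0.0]
wrist_force: [-1.5, -1.7, 6.1]
finger_gap: 0.0123
```

```bash
python3 - <<'E'
from h import *
s=get_state(); print(s["clock"],s["tcp_pos"],s["finger_gap"],s["wrist_force"],s["ft_torque"])
top,side,w,s=np.load("s1.npy",allow_pickle=True)
save(side,"side_sep1.png",(220,100,380,260),4)
E
```

```text
4.95 [0.53255117 0.2040912  0.03077836] 0.012264268898546355 [-1.48230377 -1.72913759  6.08383909] [ 0.00349812  0.02031491 -0.06789215]
```

View pics/side_sep1.png

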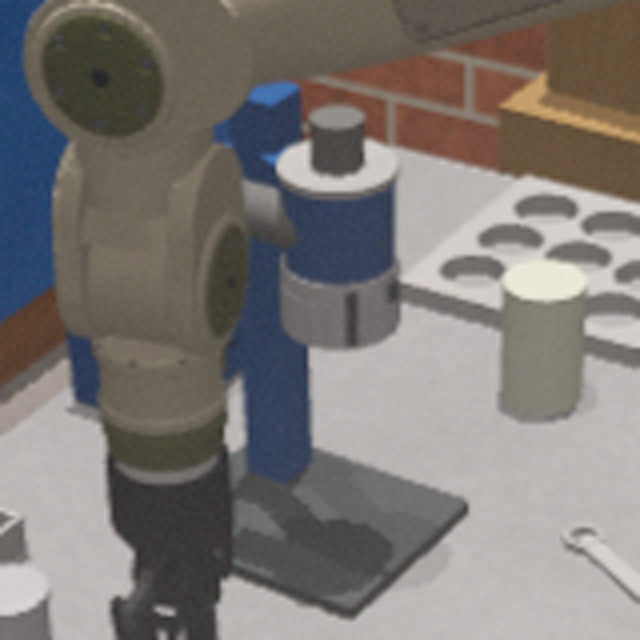

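```bash
python3 - <<'E'
from h import *
from scipy.optimize import least_squares
top,side,w,s=np.load("s1.npy",allow_pickle=True)
W=cloud(side); img=side["img"].astype(int)
r=np.zeros((480,640),bool); r[130:200,285:325]=1
m=r&(np.hypot(W[...,0]-.613,W[...,1]+.123)<.06)&(W[...,2]>.15)
P=W[m]; C=img[m]
for z in np.arange(.18,.35,.005):
    k=abs(P[:,2]-z)<.0025
    if k.sum()>5: print(round(z,3),k.sum(),"r",np.percentile(np.hypot(P[k,0]-.613,P[k,1]+.123),[10,50,90]).round(4),C[k].mean(0).round())
for lo,hi in[(.2,.25),(.26,.315)]:
    k=(P[:,2]>lo)&(P[:,2]<hi); Q=P[k]
    for R0 in (.040,.043):
        o=least_squares(lambda x:np.hypot(Q[:,0]-x[0],Q[:,1]-x[1])-R0,[.613,-.123],loss="soft_l1",f_scale=.001); print(lo,R0,o.x,np.abs(o.fun).mean())
# ring bottom: per column of image lowest mask pixel
col=np.where(m)[1]; row=np.where(m)[0]
F=f(side)
for c in range(292,320,3):
    k=col==c
    if k.any():
        i=row[k].argmax(); print(c,row[k].max(),P[k][i].round(4))
# predicted bottom row for heights
a=np.linspace(0,2*np.pi,200)
for h in (.19,.195,.2,.205,.21,.215):
    p=proj(side,np.c_[.613+.043*np.cos(a),-.123+.043*np.sin(a),np.full(200,h)]); print(h,p[:,1].max().round(2),p[:,0].min().round(1),p[:,0].max().round(1))
E
```

```text
0.2 11 r [0.0373 0.0396 0.0428] [125. 122. 125.]
0.205 32 r [0.0404 0.0439 0.046 ] [114. 112. 114.]
0.21 42 r [0.0385 0.044  0.0479] [108. 105. 105.]
0.215 48 r [0.0404 0.0436 0.049 ] [106. 103. 102.]
0.22 49 r [0.0398 0.0434 0.0492] [106. 102. 103.]
0.225 38 r [0.0401 0.0445 0.0471] [105. 101. 101.]
0.23 51 r [0.0401 0.0434 0.0476] [106. 102. 102.]
0.235 42 r [0.0393 0.0432 0.048 ] [105. 102. 102.]
0.24 49 r [0.0399 0.0437 0.0485] [106. 103. 103.]
0.245 44 r [0.0401 0.0443 0.0503] [101.  97.  97.]
0.25 70 r [0.0369 0.0426 0.0475] [107. 104. 106.]
0.255 48 r [0.0365 0.0426 0.0469] [ 98.  99. 107.]
0.26 51 r [0.0353 0.0402 0.0445] [63. 71. 92.]
0.265 44 r [0.0358 0.0398 0.045 ] [58. 68. 90.]
0.27 43 r [0.0359 0.0395 0.0436] [57. 67. 88.]
0.275 54 r [0.0365 0.0406 0.0465] [58. 67. 87.]
0.28 48 r [0.0366 0.0405 0.0494] [60. 67. 85.]
0.285 47 r [0.0363 0.04   0.0499] [61. 68. 85.]
0.29 67 r [0.036  0.041  0.0506] [64. 71. 87.]
0.295 55 r [0.037  0.0419 0.0515] [70. 76. 91.]
0.3 60 r [0.0365 0.0411 0.0526] [74. 81. 96.]
0.305 59 r [0.036  0.0409 0.0494] [72. 79. 96.]
0.31 42 r [0.0355 0.0
[... 383 characters left out ...]
1195114 -0.11841974] 0.0027514226550242288
0.2 0.043 [ 0.6138348  -0.12157865] 0.0026443833591101996
0.26 0.04 [ 0.61624895 -0.12069835] 0.00320311357007112
0.26 0.043 [ 0.61842383 -0.12356595] 0.003012389547495701
292 184 [ 0.6288 -0.0772  0.2067]
295 185 [ 0.6236 -0.0848  0.2011]
298 186 [ 0.6138 -0.0854  0.2004]
301 187 [ 0.6006 -0.0807  0.2034]
304 187 [ 0.5904 -0.0806  0.2064]
307 187 [ 0.5852 -0.0883  0.2041]
310 186 [ 0.5782 -0.0934  0.2068]
313 185 [ 0.5781 -0.1096  0.2019]
316 184 [ 0.5701 -0.113   0.2059]
319 180 [ 0.5738 -0.136   0.2066]
0.19 191.07 290.5 319.9
0.195 189.56 290.4 319.9
0.2 188.05 290.4 319.9
0.205 186.54 290.3 319.9
0.21 185.02 290.3 319.9
0.215 183.49 290.2 319.9
```

Call:
{"api": "send_rows", "payload": {
  "deltas": [
    [[0, 0, 1, 0, 0, 0], [0, 0, 2, 0, 0, 0], [0, 0, 4, 0, 0, 0], [0, 0, 6, 0, 0, 0], [0, 0, 6, 0, 0, 0], [0, 0, 6, 0, 0, 0], [0, 0, 6, 0, 0, 0]]
  ]
}}

```text
clock: 5.65
tcp_pos: [0.5315, 0.2038, 0.0892]
orientation: [-0.001, -0.096, 0.995, -0.0]
wrist_force: [-0.8, -0.4, -2.6]
finger_gap: 0.0118
```

```bash
python3 - <<'E'
from h import *
s=get_state(); print(s["clock"],s["tcp_pos"],s["finger_gap"],s["wrist_force"],s["ft_torque"],s["orientation"])
side=read_camera("side"); save(side,"side2.png",(190,180,310,300),5)
w=read_camera("wrist"); save(w,"w2.png")
E
```

```text
5.65 [0.53147766 0.20384615 0.08922969] 0.011771869805155332 [-0.75715342 -0.4417716  -2.57102862] [-0.09536128  0.1633379   0.00197822] [-9.44786633e-04 -9.58136293e-02  9.95398839e-01 -8.88066638e-05]
```

View pics/side2.png

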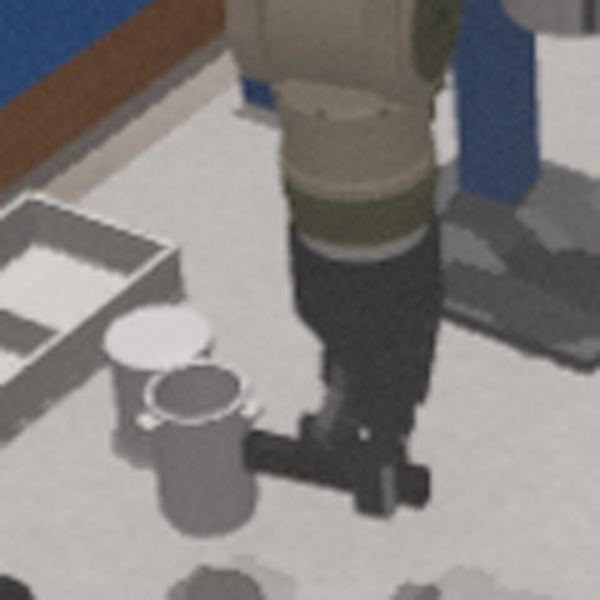

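View pics/w2.png

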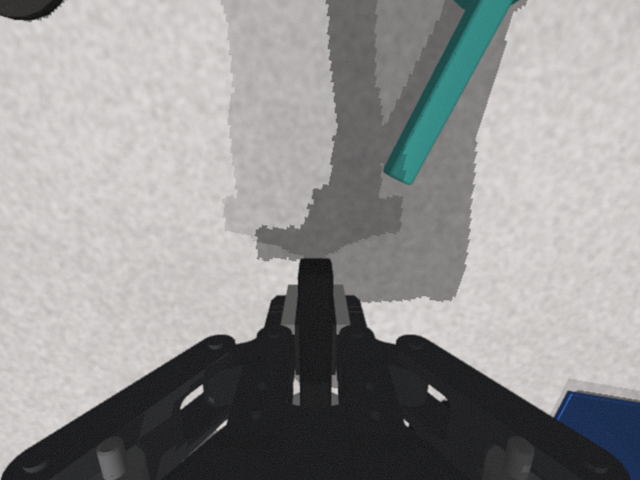

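Call:
{"api": "send_rows", "payload": {
  "deltas": [
    [[0, 0, 2.7, 0, 0, 0], [0, 0, 2.7, 0, 0, 0], [0.3, -4, 2.7, 0, 0, -8], [0.5, -8, 2.7, 0, 0, -16], [0.7, -12, 2.7, 0, 0, -24], [0.9, -16, 2.7, 0, 0, -32], [1.1, -20, 2.7, 0, 0, -40], [1.2, -23, 2.7, 0, 0, -48], [1.3, -25, 2.7, 0, 0, -54], [1.4, -25.3, 2.7, 0, 0, -58.5], [1.4, -25.3, 2.7, 0, 0, -58.5], [1.4, -25.3, 2.7, 0, 0, -58.5]]
  ]
}}

```text
clock: 6.95
tcp_pos: [0.5459, -0.0487, 0.1165]
orientation: [-0.001, 0.402, 0.916, 0.0]
wrist_force: [-0.1, 0.4, -2.2]
finger_gap: 0.0121
```

Call:
{"api": "send_rows", "payload": {
  "deltas": [
    [[0, 0, 0, 0, 0, 0], [0, 0, 0, 0, 0, 0]]
  ]
}}

```text
clock: 7.15
tcp_pos: [0.5462, -0.0483, 0.1171]
orientation: [-0.0, 0.402, 0.916, 0.0]
wrist_force: [0.0, -0.2, -1.6]
finger_gap: 0.012
```

```bash
python3 - <<'E'
from h import *
s=get_state(); print(s["clock"],s["tcp_pos"],s["finger_gap"],s["wrist_force"],s["ft_torque"],s["orientation"],s["joint_pos"].round(2))
side=read_camera("side"); save(side,"side3.png",(220,100,380,280),4)
top=read_camera("top"); save(top,"top3.png",(340,90,500,240),5)
np.save("s3.npy",np.array([top,side,s],dtype=object),allow_pickle=True)
E
```

```text
7.15 [ 0.54620346 -0.04825153  0.11712635] 0.011985148605485767 [ 0.01679556 -0.21262631 -1.63612328] [ 0.12706698  0.12328078 -0.01842085] [-1.30345683e-04  4.01910977e-01  9.15678736e-01  3.32639240e-05] [-0.23  0.32 -0.23  1.02  0.    0.59]
```

View pics/side3.png

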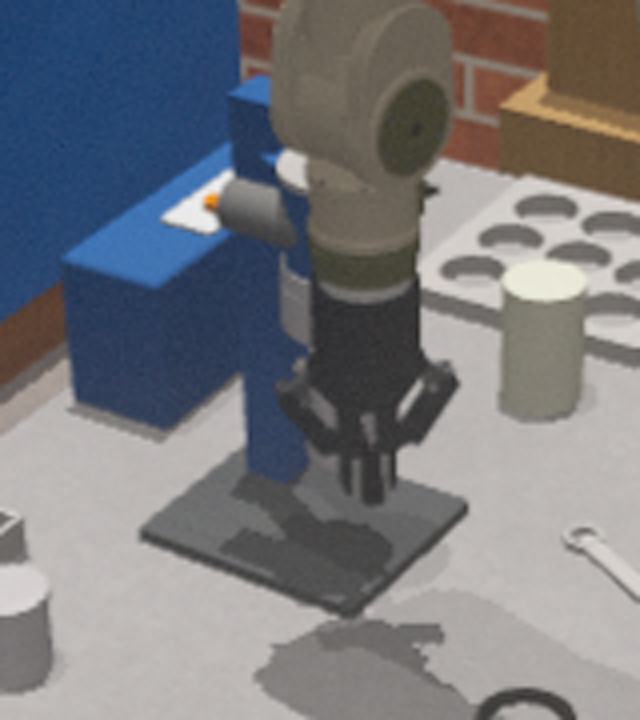

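View pics/top3.png

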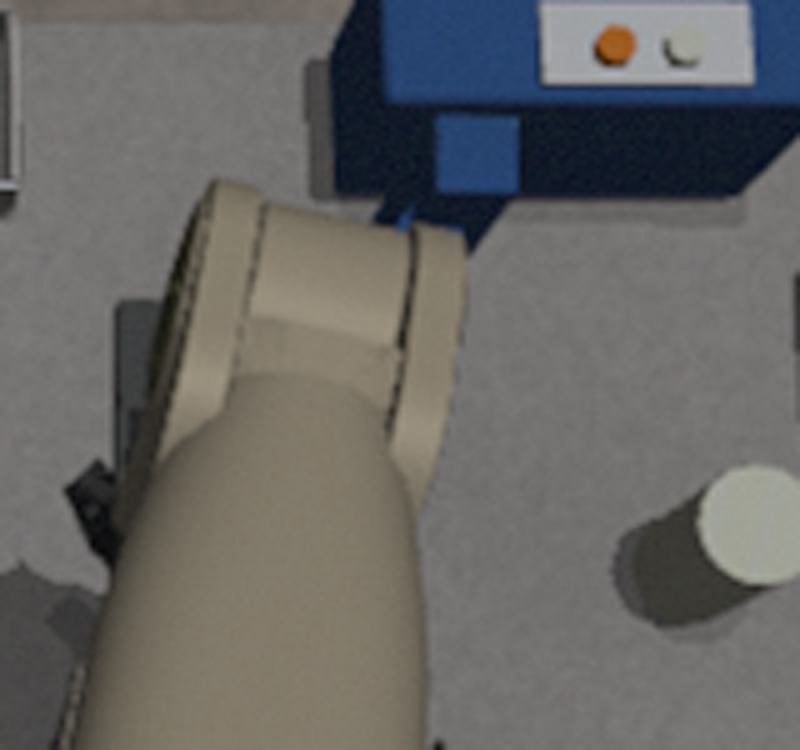

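```bash
cat > tilt.py <<'E'
from h import *
top,side,s=np.load("s3.npy",allow_pickle=True)
im=cv2.resize(cv2.imread("pics/side2.png"),(120,120),interpolation=cv2.INTER_AREA)
# pose: grip (TCP - 19mm behind => z+.019)
tcp=np.array([.5315,.2038,.0892]); yaw=np.radians(11.0)
Rz=Rt.from_euler("z",yaw)
def pose(tilt,roll):  # tilt about pot y through grip point
    R=Rz*Rt.from_euler("yx",[tilt,roll],degrees=True)
    g=np.array([-.1,0,.048]); return R,tcp+[0,0,.0172]-R.apply(g)
def overlay(tilt,roll,name):
    R,o=pose(tilt,roll); big=cv2.resize(im,None,fx=6,fy=6,interpolation=cv2.INTER_CUBIC)
    a=np.linspace(0,2*np.pi,60)
    def dr(P,c):
        p=(proj(side,R.apply(P)+o)-[190,180]+.5)*6; cv2.polylines(big,[p.astype(np.int32)],False,c,1)
    for z in(0,.08): dr(np.c_[.027*np.cos(a),.027*np.sin(a),np.full(60,z)],(0,255,0))
    for y in(-.007,.007):
        for z in (.038,.058): dr(np.array([[-.027,y,z],[-.129,y,z]]),(0,0,255))
    # silhouette generators
    cam=-side["R"].T@side["t"]; v=R.inv().apply(cam-o); b=np.arctan2(v[1],v[0]); t=np.arccos(.027/np.hypot(v[0],v[1]))
    for sg in(1,-1): 
        A=b+sg*t; dr(np.array([[.027*np.cos(A),.027*np.sin(A),0],[.027*np.cos(A),.027*np.sin(A),.08]]),(255,0,0))
    cv2.imwrite("pics/"+name,big[200:680,0:600])
overlay(0,0,"t0.png"); overlay(3,0,"t3.png")
E
python3 tilt.py
```

```text
(no output)
```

View pics/t0.png

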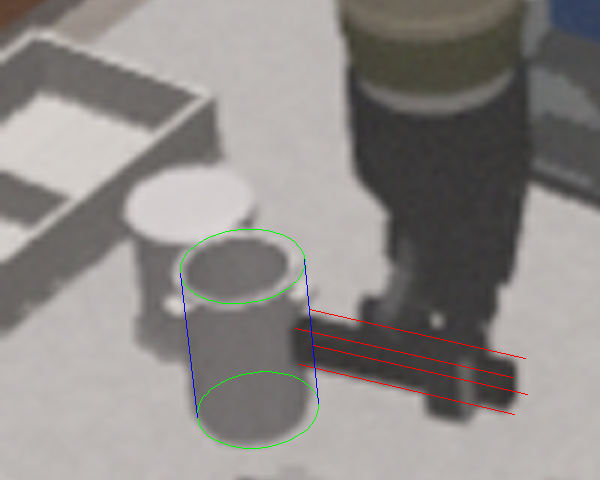

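View pics/t3.png

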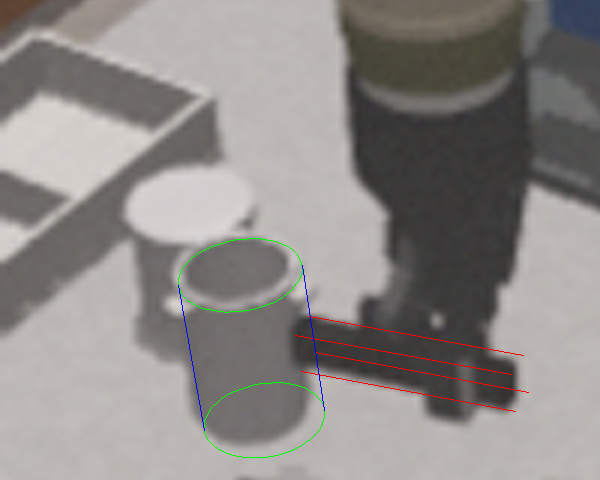

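Model overlay with no tilt matches the pot (walls and handle parallel to the drawn lines), so there is no noticeable sag. I bring it up under the ring.

Call:
{"api": "send_rows", "payload": {
  "deltas": [
    [[-0.05, -0.05, 1, 0, 0, 0], [-0.05, -0.05, 2, 0, 0, 0], [-0.05, -0.05, 2.8, 0, 0, 0], [-0.05, -0.05, 3.1, 0, 0, 0], [-0.05, -0.05, 3.1, 0, 0, 0], [-0.05, -0.05, 3.1, 0, 0, 0], [-0.05, -0.05, 3.1, 0, 0, 0]]
  ]
}}

```text
clock: 7.95
tcp_pos: [0.5455, -0.0494, 0.1479]
orientation: [-0.0, 0.403, 0.915, -0.0]
wrist_force: [-0.6, 0.2, -1.2]
finger_gap: 0.012
```

```bash
cat > st.py <<'E'
from h import *
s=get_state(); q=s["orientation"]
print(s["clock"],s["tcp_pos"].round(4),s["wrist_force"].round(2),s["ft_torque"].round(3),"toolx",round(np.degrees(2*np.arctan2(q[2],q[1])),2))
a=np.radians(np.degrees(2*np.arctan2(q[2],q[1]))); print("axis",(s["tcp_pos"][:2]-.1*np.array([np.cos(a),np.sin(a)])).round(4),"under",(s["tcp_pos"][2]-.0308).round(4))
E
python3 st.py
```

```text
7.95 [ 0.5455 -0.0494  0.1479] [-0.63  0.2  -1.22] [0.161 0.125 0.022] toolx 132.49
axis [ 0.6131 -0.1231] under 0.1171
```

Call:
{"api": "send_rows", "payload": {
  "deltas": [
    [[0, 0, 0.15, 0, 0, 0], [0, 0, 0.3, 0, 0, 0], [0, 0, 0.45, 0, 0, 0], [0, 0, 0.6, 0, 0, 0], [0, 0, 0.6, 0, 0, 0]]
  ]
}}

```text
clock: 8.45
tcp_pos: [0.5461, -0.0495, 0.1546]
orientation: [0.0, 0.403, 0.915, 0.0]
wrist_force: [0.2, 0.3, -2.3]
finger_gap: 0.0121
```

```bash
python3 st.py
```

```text
8.45 [ 0.5461 -0.0495  0.1546] [ 0.18  0.34 -2.32] [0.122 0.115 0.002] toolx 132.5
axis [ 0.6136 -0.1232] under 0.1238
```

Call:
{"api": "send_rows", "payload": {
  "deltas": [
    [[0, 0, 0.1, 0, 0, 0], [0, 0, 0.2, 0, 0, 0], [0, 0, 0.3, 0, 0, 0], [0, 0, 0.3, 0, 0, 0]]
  ]
}}

```text
clock: 8.85
tcp_pos: [0.5456, -0.0493, 0.1574]
orientation: [-0.0, 0.403, 0.915, 0.0]
wrist_force: [-1.1, 0.9, -1.2]
finger_gap: 0.0119
```

```bash
python3 st.py
```

```text
8.85 [ 0.5456 -0.0493  0.1574] [-1.09  0.86 -1.16] [ 0.245  0.266 -0.087] toolx 132.5
axis [ 0.6131 -0.123 ] under 0.1266
```

Call:
{"api": "send_rows", "payload": {
  "deltas": [
    [[0, 0, 0.1, 0, 0, 0], [0, 0, 0.2, 0, 0, 0], [0, 0, 0.3, 0, 0, 0], [0, 0, 0.3, 0, 0, 0]]
  ]
}}

```text
clock: 9.25
tcp_pos: [0.5455, -0.0491, 0.1602]
orientation: [-0.0, 0.403, 0.915, 0.0]
wrist_force: [-1.2, 2.2, -2.9]
finger_gap: 0.0122
```

```bash
python3 st.py
```

```text
9.25 [ 0.5455 -0.0491  0.1602] [-1.22  2.17 -2.94] [0.598 0.48  0.074] toolx 132.51
axis [ 0.6131 -0.1228] under 0.1294
```

Call:
{"api": "send_rows", "payload": {
  "deltas": [
    [[-0.07, 0.07, 0, 0, 0, 0], [-0.07, 0.07, 0, 0, 0, 0], [-0.07, 0.07, 0, 0, 0, 0]]
  ]
}}

```text
clock: 9.55
tcp_pos: [0.5455, -0.049, 0.1606]
orientation: [0.001, 0.403, 0.915, -0.0]
wrist_force: [0.5, 0.3, -2.1]
finger_gap: 0.0119
```

```bash
python3 st.py
```

```text
9.55 [ 0.5455 -0.049   0.1606] [ 0.45  0.35 -2.07] [0.161 0.166 0.046] toolx 132.49
axis [ 0.613  -0.1227] under 0.1298
```

Call:
{"api": "send_rows", "payload": {
  "deltas": [
    [[-0.07, 0.07, 0, 0, 0, 0], [-0.14, 0.14, 0, 0, 0, 0], [-0.14, 0.14, 0, 0, 0, 0]]
  ]
}}

```text
clock: 9.85
tcp_pos: [0.5438, -0.0473, 0.1605]
orientation: [0.0, 0.403, 0.915, 0.0]
wrist_force: [0.8, -0.4, -3.0]
finger_gap: 0.012
```

```bash
python3 st.py
```

```text
9.85 [ 0.5438 -0.0473  0.1605] [ 0.77 -0.36 -3.  ] [0.126 0.165 0.009] toolx 132.5
axis [ 0.6113 -0.1211] under 0.1297
```

Call:
{"api": "send_rows", "payload": {
  "deltas": [
    [[-0.07, 0.07, 0, 0, 0, 0], [-0.14, 0.14, 0, 0, 0, 0], [-0.14, 0.14, 0, 0, 0, 0]]
  ]
}}

```text
clock: 10.15
tcp_pos: [0.5422, -0.0458, 0.1603]
orientation: [-0.0, 0.403, 0.915, 0.0]
wrist_force: [0.3, 0.0, -2.3]
finger_gap: 0.0119
```

```bash
python3 st.py
```

```text
10.15 [ 0.5422 -0.0458  0.1603] [ 0.32  0.01 -2.27] [ 0.112  0.126 -0.001] toolx 132.5
axis [ 0.6098 -0.1196] under 0.1295
```

Call:
{"api": "send_rows", "payload": {
  "deltas": [
    [[-0.07, 0.07, 0, 0, 0, 0], [-0.14, 0.14, 0, 0, 0, 0], [-0.14, 0.14, 0, 0, 0, 0]]
  ]
}}

```text
clock: 10.45
tcp_pos: [0.5415, -0.045, 0.1605]
orientation: [0.001, 0.403, 0.915, -0.0]
wrist_force: [1.9, -1.9, -3.4]
finger_gap: 0.0122
```

```bash
python3 st.py
```

```text
10.45 [ 0.5415 -0.045   0.1605] [ 1.9  -1.87 -3.36] [-0.265 -0.151 -0.044] toolx 132.48
axis [ 0.609  -0.1188] under 0.1297
```

Call:
{"api": "send_rows", "payload": {
  "deltas": [
    [[0.28, -0.27, 0, 0, 0, 0], [0.28, -0.27, 0.1, 0, 0, 0], [0.28, -0.27, 0.2, 0, 0, 0], [0.28, -0.27, 0.3, 0, 0, 0], [0.28, -0.27, 0.4, 0, 0, 0], [0.28, -0.27, 0.4, 0, 0, 0]]
  ]
}}

```text
clock: 11.05
tcp_pos: [0.5438, -0.0472, 0.1645]
orientation: [0.0, 0.403, 0.915, 0.0]
wrist_force: [0.8, -0.3, -2.9]
finger_gap: 0.0123
```

```bash
python3 st.py
```

```text
11.05 [ 0.5438 -0.0472  0.1645] [ 0.8  -0.28 -2.87] [ 0.074  0.133 -0.026] toolx 132.5
axis [ 0.6113 -0.1209] under 0.1337
```

Call:
{"api": "send_rows", "payload": {
  "deltas": [
    [[0, 0, 0.1, 0, 0, 0], [0, 0, 0.2, 0, 0, 0], [0, 0, 0.2, 0, 0, 0]]
  ]
}}

```text
clock: 11.35
tcp_pos: [0.5438, -0.0472, 0.1665]
orientation: [0.0, 0.403, 0.915, 0.0]
wrist_force: [-0.3, 0.5, -1.6]
finger_gap: 0.0118
```

```bash
python3 st.py
```

```text
11.35 [ 0.5438 -0.0472  0.1665] [-0.3   0.52 -1.62] [ 0.155  0.111 -0.008] toolx 132.5
axis [ 0.6114 -0.121 ] under 0.1357
```

Call:
{"api": "send_rows", "payload": {
  "deltas": [
    [[0, 0, 0.1, 0, 0, 0], [0, 0, 0.2, 0, 0, 0], [0, 0, 0.2, 0, 0, 0]]
  ]
}}

```text
clock: 11.65
tcp_pos: [0.5437, -0.0472, 0.1684]
orientation: [0.0, 0.403, 0.915, 0.0]
wrist_force: [0.5, -0.1, -1.8]
finger_gap: 0.012
```

```bash
python3 st.py
```

```text
11.65 [ 0.5437 -0.0472  0.1684] [ 0.49 -0.15 -1.79] [ 0.199  0.091 -0.022] toolx 132.49
axis [ 0.6113 -0.121 ] under 0.1376
```

Call:
{"api": "send_rows", "payload": {
  "deltas": [
    [[0, 0, 0.1, 0, 0, 0], [0, 0, 0.15, 0, 0, 0], [0, 0, 0.15, 0, 0, 0]]
  ]
}}

```text
clock: 11.95
tcp_pos: [0.5436, -0.0472, 0.1696]
orientation: [-0.0, 0.403, 0.915, 0.0]
wrist_force: [0.7, -0.1, -4.3]
finger_gap: 0.0122
```

```bash
python3 st.py
```

```text
11.95 [ 0.5436 -0.0472  0.1696] [ 0.67 -0.1  -4.31] [0.264 0.192 0.009] toolx 132.5
axis [ 0.6111 -0.1209] under 0.1388
```

Call:
{"api": "send_rows", "payload": {
  "deltas": [
    [[0, 0, 0.1, 0, 0, 0], [0, 0, 0.15, 0, 0, 0], [0, 0, 0.15, 0, 0, 0]]
  ]
}}

```text
clock: 12.25
tcp_pos: [0.5435, -0.0471, 0.1711]
orientation: [-0.0, 0.403, 0.915, 0.0]
wrist_force: [0.6, -0.2, -6.3]
finger_gap: 0.012
```

```bash
python3 st.py
```

```text
12.25 [ 0.5435 -0.0471  0.1711] [ 0.59 -0.19 -6.29] [0.349 0.183 0.004] toolx 132.5
axis [ 0.6111 -0.1209] under 0.1403
```

Call:
{"api": "send_rows", "payload": {
  "deltas": [
    [[0, 0, 0.1, 0, 0, 0], [0, 0, 0.2, 0, 0, 0], [0, 0, 0.3, 0, 0, 0], [0, 0, 0.3, 0, 0, 0]]
  ]
}}

```text
clock: 12.65
tcp_pos: [0.5434, -0.0471, 0.1741]
orientation: [-0.0, 0.403, 0.915, 0.0]
wrist_force: [1.1, 0.0, -8.4]
finger_gap: 0.0118
```

```bash
python3 st.py
```

```text
12.65 [ 0.5434 -0.0471  0.1741] [ 1.09  0.03 -8.42] [0.565 0.298 0.078] toolx 132.5
axis [ 0.611  -0.1208] under 0.1433
```

Call:
{"api": "send_rows", "payload": {
  "deltas": [
    [[0, 0, 0.1, 0, 0, 0], [0, 0, 0.15, 0, 0, 0], [0, 0, 0.15, 0, 0, 0], [0, 0, 0.15, 0, 0, 0]]
  ]
}}

```text
clock: 13.05
tcp_pos: [0.5434, -0.0471, 0.1756]
orientation: [-0.0, 0.403, 0.915, 0.0]
wrist_force: [-0.6, 0.8, -9.2]
finger_gap: 0.0117
```

```bash
python3 st.py;python3 - <<'E'
from h import *
s=read_camera("side"); save(s,"side5.png",(220,100,380,280),4)
E
```

```text
13.05 [ 0.5434 -0.0471  0.1756] [-0.56  0.81 -9.17] [0.74  0.525 0.078] toolx 132.5
axis [ 0.611  -0.1208] under 0.1448
```

View pics/side5.png

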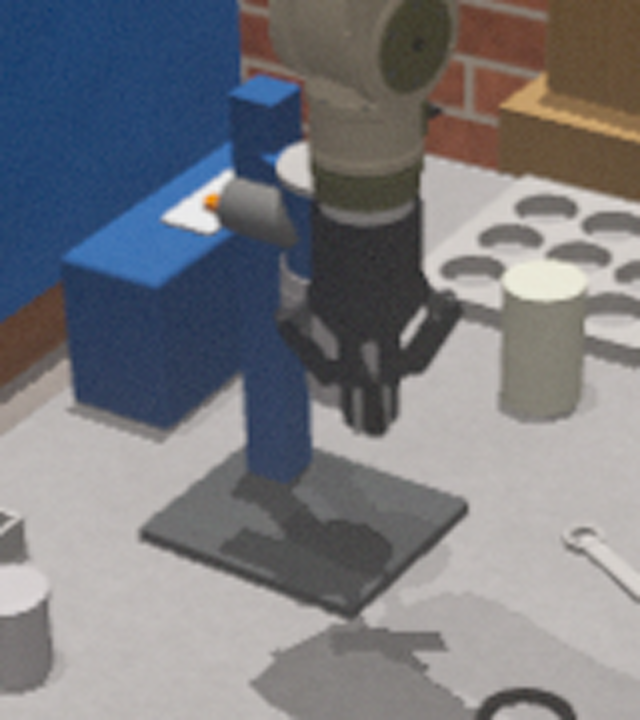

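```bash
python3 - <<'E'
import numpy as np
r=10.14
for a in range(0,49,3):
    d=lambda x:np.array([np.cos(np.radians(x)),np.sin(np.radians(x))])
    print(a,(r*(d(132.5+a)-d(132.5))).round(2))
E
```

```text
0 [0. 0.]
3 [-0.38 -0.37]
6 [-0.74 -0.76]
9 [-1.09 -1.16]
12 [-1.4  -1.59]
15 [-1.7  -2.03]
18 [-1.97 -2.48]
21 [-2.22 -2.95]
24 [-2.45 -3.43]
27 [-2.65 -3.92]
30 [-2.82 -4.43]
33 [-2.97 -4.94]
36 [-3.09 -5.45]
39 [-3.18 -5.98]
42 [-3.24 -6.5 ]
45 [-3.28 -7.03]
48 [-3.29 -7.56]
```

Call:
{"api": "send_rows", "payload": {
  "deltas": [
    [[0, 0, 0.08, 0, 0, 0], [0, 0, 0.08, 0, 0, 0]]
  ]
}}

```text
clock: 13.3
tcp_pos: [0.5434, -0.047, 0.1764]
orientation: [-0.0, 0.403, 0.915, 0.0]
wrist_force: [0.4, 1.2, -9.4]
finger_gap: 0.0122
```

```bash
python3 st.py
```

```text
13.3 [ 0.5434 -0.047   0.1764] [ 0.41  1.23 -9.43] [0.842 0.59  0.072] toolx 132.5
axis [ 0.6109 -0.1208] under 0.1456
```

Call:
{"api": "send_rows", "payload": {
  "deltas": [
    [[-0.19, -0.18, 0, 0, 0, 1.5], [-0.38, -0.37, 0, 0, 0, 3], [-0.56, -0.56, 0, 0, 0, 4.5], [-0.74, -0.76, 0, 0, 0, 6], [-0.92, -0.96, 0, 0, 0, 7.5], [-1.09, -1.16, 0, 0, 0, 9], [-1.25, -1.37, 0, 0, 0, 10.5], [-1.4, -1.59, 0, 0, 0, 12], [-1.4, -1.59, 0, 0, 0, 12]]
  ]
}}

```text
clock: 14.2
tcp_pos: [0.5297, -0.0631, 0.1766]
orientation: [0.0, 0.305, 0.952, 0.0]
wrist_force: [1.5, 2.0, -10.0]
finger_gap: 0.0122
```

```bash
python3 st.py
```

```text
14.2 [ 0.5297 -0.0631  0.1766] [ 1.5   2.01 -9.98] [0.784 0.484 0.177] toolx 144.5
axis [ 0.6111 -0.1212] under 0.1458
```

Call:
{"api": "send_rows", "payload": {
  "deltas": [
    [[-0.15, -0.22, 0, 0, 0, 1.5], [-0.3, -0.44, 0, 0, 0, 3], [-0.44, -0.67, 0, 0, 0, 4.5], [-0.57, -0.89, 0, 0, 0, 6], [-0.7, -1.13, 0, 0, 0, 7.5], [-0.82, -1.36, 0, 0, 0, 9], [-0.94, -1.6, 0, 0, 0, 10.5], [-1.05, -1.84, 0, 0, 0, 12]]
  ]
}}

```text
clock: 15.0
tcp_pos: [0.5192, -0.0815, 0.1766]
orientation: [-0.0, 0.203, 0.979, -0.0]
wrist_force: [1.6, 2.2, -10.1]
finger_gap: 0.0122
```

```bash
python3 st.py
```

```text
15.0 [ 0.5192 -0.0815  0.1766] [  1.59   2.16 -10.1 ] [0.655 0.624 0.126] toolx 156.53
axis [ 0.6109 -0.1214] under 0.1458
```

Call:
{"api": "send_rows", "payload": {
  "deltas": [
    [[-0.1, -0.24, 0, 0, 0, 1.5], [-0.2, -0.49, 0, 0, 0, 3], [-0.29, -0.74, 0, 0, 0, 4.5], [-0.37, -1.0, 0, 0, 0, 6], [-0.45, -1.25, 0, 0, 0, 7.5], [-0.52, -1.51, 0, 0, 0, 9], [-0.58, -1.77, 0, 0, 0, 10.5], [-0.64, -2.02, 0, 0, 0, 12], [-0.69, -2.29, 0, 0, 0, 13.5], [-0.73, -2.55, 0, 0, 0, 15]]
  ]
}}

```text
clock: 16.0
tcp_pos: [0.5115, -0.1071, 0.1765]
orientation: [-0.0, 0.074, 0.997, -0.0]
wrist_force: [-0.1, 2.5, -9.6]
finger_gap: 0.0121
```

```bash
python3 st.py
```

```text
16.0 [ 0.5115 -0.1071  0.1765] [-0.07  2.49 -9.59] [0.488 0.754 0.163] toolx 171.53
axis [ 0.6105 -0.1218] under 0.1457
```

Call:
{"api": "send_rows", "payload": {
  "deltas": [
    [[-0.02, -0.18, 0, 0, 0, 1], [-0.04, -0.35, 0, 0, 0, 2], [-0.06, -0.53, 0, 0, 0, 3], [-0.08, -0.7, 0, 0, 0, 4], [-0.09, -0.88, 0, 0, 0, 5], [-0.1, -1.05, 0, 0, 0, 6], [-0.1, -1.14, 0, 0, 0, 6.5]]
  ]
}}

```text
clock: 16.7
tcp_pos: [0.5108, -0.1186, 0.1765]
orientation: [-0.0, 0.017, 1.0, 0.0]
wrist_force: [-1.1, 1.2, -10.2]
finger_gap: 0.012
```

```bash
python3 st.py;python3 - <<'E'
from h import *
s=read_camera("side"); save(s,"side6.png",(220,100,380,280),4)
E
```

```text
16.7 [ 0.5108 -0.1186  0.1765] [ -1.08   1.2  -10.23] [0.41  0.897 0.14 ] toolx 178.04
axis [ 0.6107 -0.122 ] under 0.1457
```

View pics/side6.png

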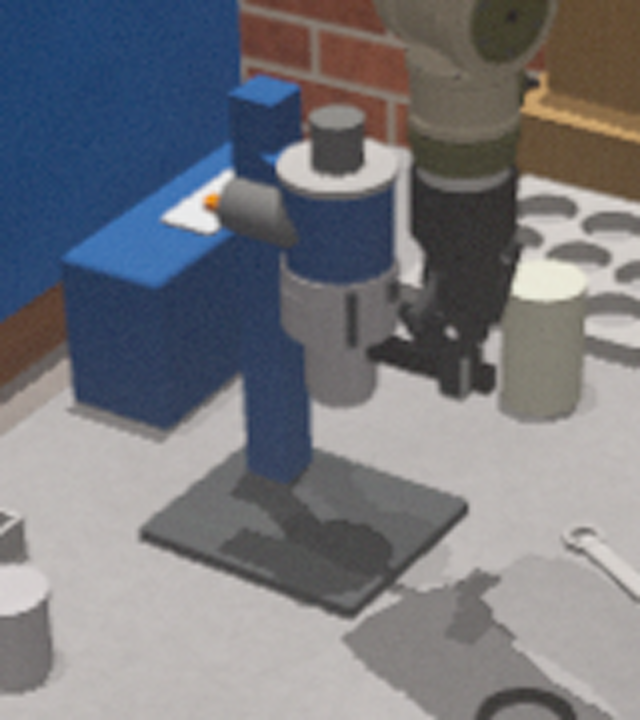

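Call:
{"api": "send_rows", "payload": {
  "deltas": [
    [[0, 0, -0.1, 0, 0, 0], [0, 0, -0.2, 0, 0, 0], [0, 0, -0.3, 0, 0, 0], [0, 0, -0.35, 0, 0, 0], [0, 0, -0.35, 0, 0, 0]]
  ]
}}

```text
clock: 17.25
tcp_pos: [0.511, -0.1185, 0.1733]
orientation: [0.0, 0.018, 1.0, -0.0]
wrist_force: [-2.3, 1.2, -8.5]
finger_gap: 0.0119
```

```bash
python3 st.py
```

```text
17.25 [ 0.511  -0.1185  0.1733] [-2.32  1.21 -8.48] [0.314 0.978 0.119] toolx 177.99
axis [ 0.6109 -0.122 ] under 0.1425
```

Call:
{"api": "send_rows", "payload": {
  "deltas": [
    [[-0.05, 0, -0.05, 0, 0, 0], [-0.05, 0, -0.1, 0, 0, 0], [-0.05, 0, -0.1, 0, 0, 0]]
  ]
}}

```text
clock: 17.55
tcp_pos: [0.511, -0.1185, 0.1724]
orientation: [0.001, 0.017, 1.0, -0.0]
wrist_force: [-0.4, 1.7, -6.3]
finger_gap: 0.0122
```

```bash
python3 st.py
```

```text
17.55 [ 0.511  -0.1185  0.1724] [-0.37  1.66 -6.34] [0.352 0.583 0.217] toolx 178.0
axis [ 0.6109 -0.122 ] under 0.1416
```

Call:
{"api": "send_rows", "payload": {
  "deltas": [
    [[0, 0, -0.05, 0, 0, 0], [0, 0, -0.1, 0, 0, 0], [0, 0, -0.1, 0, 0, 0]]
  ]
}}

```text
clock: 17.85
tcp_pos: [0.5111, -0.1186, 0.1717]
orientation: [0.001, 0.017, 1.0, -0.0]
wrist_force: [0.1, 2.1, -4.1]
finger_gap: 0.0122
```

```bash
python3 st.py
```

```text
17.85 [ 0.5111 -0.1186  0.1717] [ 0.15  2.07 -4.12] [0.414 0.234 0.162] toolx 178.0
axis [ 0.6111 -0.1221] under 0.1409
```

Call:
{"api": "send_rows", "payload": {
  "deltas": [
    [[0, 0, -0.05, 0, 0, 0], [0, 0, -0.1, 0, 0, 0], [0, 0, -0.1, 0, 0, 0]]
  ]
}}

```text
clock: 18.15
tcp_pos: [0.5113, -0.1186, 0.171]
orientation: [0.001, 0.017, 1.0, -0.0]
wrist_force: [1.3, 3.2, -0.2]
finger_gap: 0.0117
```

```bash
python3 st.py
```

```text
18.15 [ 0.5113 -0.1186  0.171 ] [ 1.28  3.15 -0.19] [ 0.446 -0.09   0.201] toolx 178.0
axis [ 0.6112 -0.1221] under 0.1402
```

Call:
{"api": "send_rows", "payload": {
  "deltas": [
    [[0, 0.05, -0.02, 0, 0, 0], [0, 0.05, -0.02, 0, 0, 0]]
  ]
}}

```text
clock: 18.35
tcp_pos: [0.5113, -0.1185, 0.1708]
orientation: [0.001, 0.018, 1.0, -0.001]
wrist_force: [1.0, 0.4, 1.6]
finger_gap: 0.0121
```

```bash
python3 st.py
```

```text
18.35 [ 0.5113 -0.1185  0.1708] [0.96 0.4  1.63] [ 0.163 -0.134  0.144] toolx 177.98
axis [ 0.6113 -0.1221] under 0.14
```

Force has come off onto the seats at the right height (about 3 mm above first plate touch), so I let go.

Call:
{"api": "send_rows", "payload": {
  "deltas": [
    [[0, 0, 0, 0, 0, 0], [0, 0, 0, 0, 0, 0], [0, 0, 0, 0, 0, 0], [0, 0, 0, 0, 0, 0], [0, 0, 0, 0, 0, 0], [0, 0, 0, 0, 0, 0]]
  ],
  "jaw": 0.4,
  "force": 20
}}

```text
clock: 18.95
tcp_pos: [0.5104, -0.118, 0.1698]
orientation: [-0.0, 0.018, 1.0, 0.0]
wrist_force: [-0.7, -0.0, -0.2]
finger_gap: 0.0599
```

```bash
python3 st.py;python3 - <<'E'
from h import *
s=read_camera("side"); save(s,"side7.png",(220,100,380,280),4)
s=read_camera("wrist"); save(s,"w7.png")
E
```

```text
18.95 [ 0.5104 -0.118   0.1698] [-0.7  -0.   -0.24] [-0.032  0.006  0.016] toolx 177.99
axis [ 0.6103 -0.1215] under 0.139
```

View pics/side7.png

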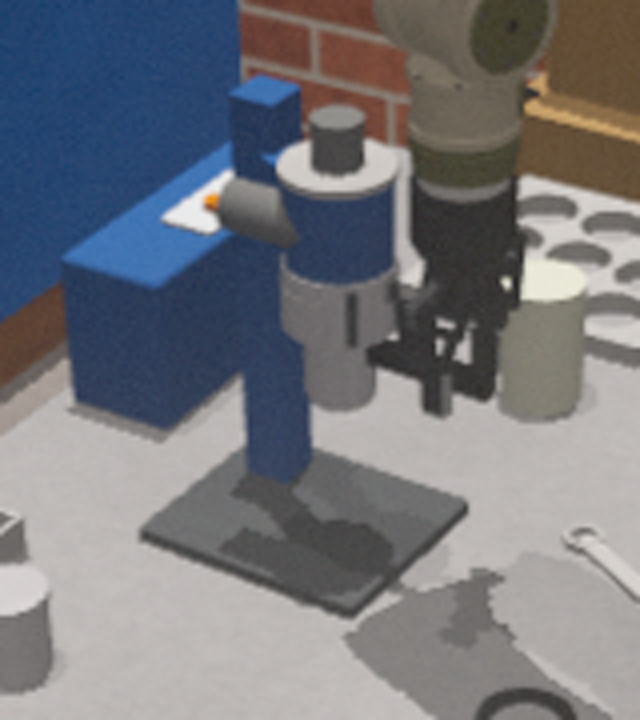

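View pics/w7.png

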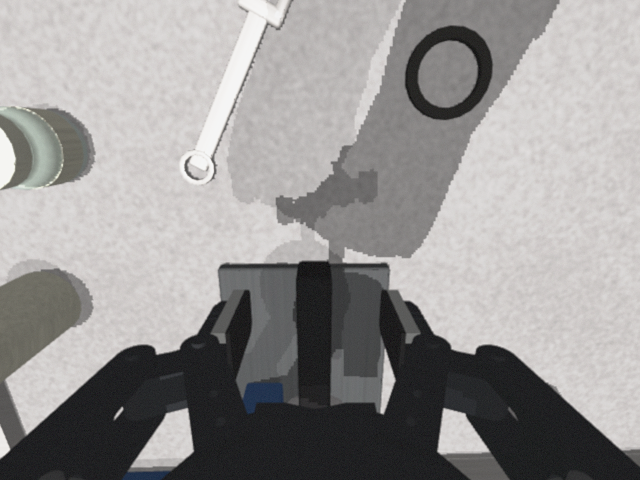

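Call:
{"api": "send_rows", "payload": {
  "deltas": [
    [[0, 0, 1.5, 0, 0, 0], [0, 0, 3, 0, 0, 0], [0, 0, 4.5, 0, 0, 0], [-0.5, 0, 5.5, 0, 0, 0], [-4, 0, 6.5, 0, 0, 0], [-8, 0, 7, 0, 0, 0], [-12, 0, 8, 0, 0, 0], [-14, -5, 8, 0, 0, 0], [-14, -9, 8, 0, 0, 0], [-14, -12, 8, 0, 0, 0], [-14, -12, 8, 0, 0, 0], [-14, -12, 8, 0, 0, 0]]
  ]
}}

```text
clock: 20.25
tcp_pos: [0.3698, -0.2381, 0.2496]
orientation: [-0.0, 0.018, 1.0, 0.001]
wrist_force: [0.3, 0.3, 0.5]
finger_gap: 0.0596
```

```bash
python3 st.py;python3 - <<'E'
from h import *
from scipy.optimize import least_squares
s=read_camera("side"); save(s,"side8.png"); save(s,"side8c.png",(220,100,380,280),4)
t=read_camera("top"); save(t,"top8.png"); save(t,"top8c.png",(340,90,500,240),5)
np.save("s8.npy",np.array([t,s],dtype=object),allow_pickle=True)
W=cloud(s); img=s["img"].astype(int)
m=(img.sum(2)<150)&(W[...,2]>.16)&(W[...,2]<.23)&(np.hypot(W[...,0]-.53,W[...,1]+.12)<.06)
P=W[m]; print(len(P)); P=P[abs(P[:,2]-np.median(P[:,2]))<.02]
c=P.mean(0); d=np.linalg.svd(P-c)[2][0]; d*=np.sign(-d[0]); print(c,d,"yaw",np.degrees(np.arctan2(-d[1],-d[0])),"slope",np.degrees(np.arcsin(d[2])))
E
```

```text
20.25 [ 0.3698 -0.2381  0.2496] [0.29 0.33 0.48] [ 0.033  0.055 -0.038] toolx 177.89
axis [ 0.4697 -0.2418] under 0.2188
2
[ 0.5666325  -0.10981639  0.19193298] [-0.72558504 -0.08953695  0.68228255] yaw 7.034716894269366 slope 43.02226844553586
```

View pics/side8.png

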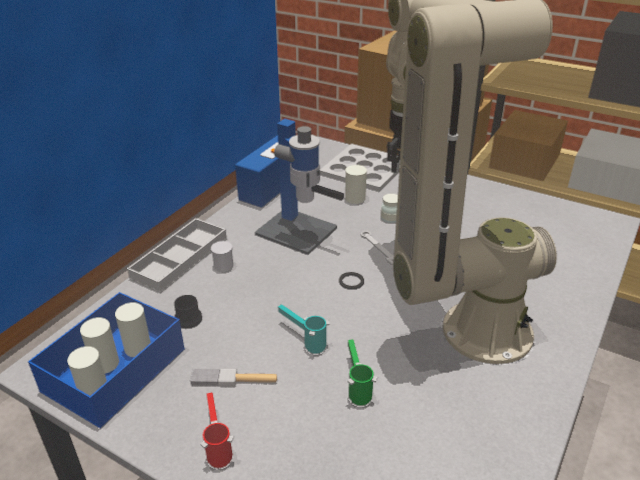

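View pics/side8c.png

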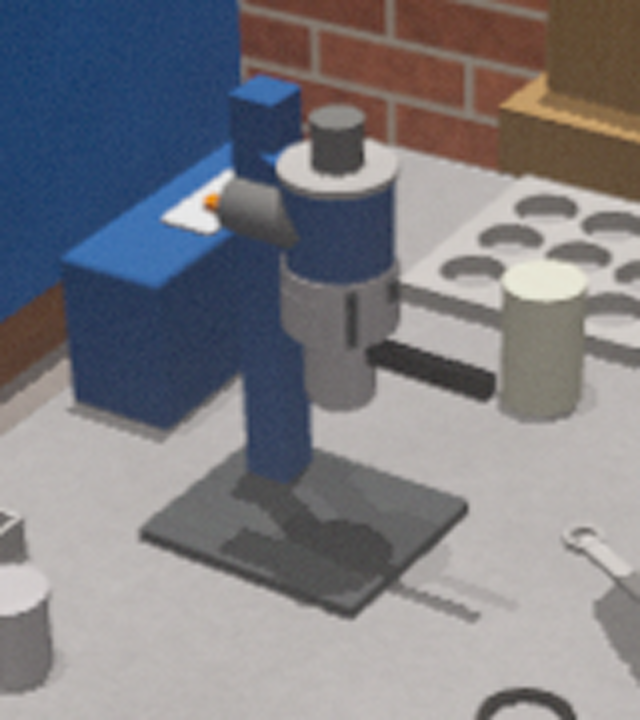

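View pics/top8c.png

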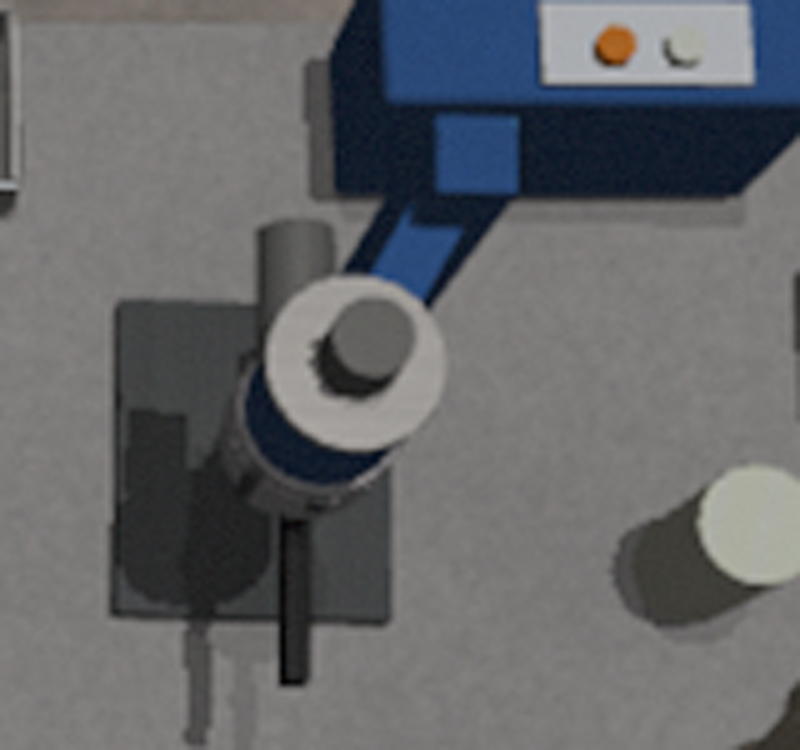

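```bash
python3 - <<'E'
from h import *
t,s=np.load("s8.npy",allow_pickle=True)
for nm,a in(("short",178.5),("tall",132.5)):
    for z in(.215,.23,.25):
        A=np.radians(a); P=[[.6115+.048*np.cos(A),-.1215+.048*np.sin(A),z]]
        print(nm,z,"top crop",((proj(t,P)-[340,90]+.5)*5).round(0),"side crop",((proj(s,P)-[220,100]+.5)*4).round(0))
W=cloud(t); img=t["img"].astype(int)
m=np.zeros((480,640),bool); m[192:230,385:412]=1
m&=(img.sum(2)<130)&(W[...,2]>.15)
P=W[m]; print(len(P),P.mean(0),np.percentile(P[:,2],[5,50,95]))
k=cv2.fitLine(P[:,:2].astype(np.float32)*1000,cv2.DIST_HUBER,0,.01,.01).ravel(); print(k,"yaw",np.degrees(np.arctan(k[1]/k[0])))
d=np.array([-abs(k[0]),-k[1]*np.sign(k[0])]);tt=(P[:,:2]-P[:,:2].mean(0))@d; e=P[:,:2].mean(0)+d*tt.max(); print("end",e,"axis",e-d*.129)
lo=np.argsort(tt); n=len(lo)//3; print("z inner/outer",P[lo[:n],2].mean(),P[lo[-n:],2].mean())
E
```

```text
short 0.215 top crop [[305. 526.]] side crop [[399. 325.]]
short 0.23 top crop [[311. 518.]] side crop [[399. 306.]]
short 0.25 top crop [[320. 508.]] side crop [[399. 282.]]
tall 0.215 top crop [[238. 496.]] side crop [[355. 340.]]
tall 0.23 top crop [[244. 489.]] side crop [[355. 322.]]
tall 0.25 top crop [[251. 478.]] side crop [[355. 297.]]
176 [ 0.53126217 -0.11733833  0.19585508] [0.18573166 0.19733104 0.20107835]
[ 9.9943167e-01 -3.3710063e-02  5.3118170e+02 -1.1672455e+02] yaw -1.9318103
end [ 0.48400694 -0.11574444] axis [ 0.61293362 -0.12009304]
z inner/outer 0.19614955993977232 0.19608981952594656
```

```bash
python3 - <<'E'
from h import *
t,s=np.load("s8.npy",allow_pickle=True)
def mark(p,x0,y0,x1,y1,k,name):
    im=cv2.resize(p["img"][y0:y1,x0:x1,::-1].copy(),None,fx=k,fy=k,interpolation=cv2.INTER_CUBIC)
    im=np.clip(im.astype(float)*1.6,0,255).astype(np.uint8)
    for a,c,zs in((178.3,(0,255,0),(.238,.254)),(132.3,(0,0,255),(.21,.252))):
        A=np.radians(a)
        P=[[.6122+.048*np.cos(A),-.1218+.048*np.sin(A),z] for z in zs]
        q=((proj(p,P)-[x0,y0]+.5)*k).astype(int); cv2.line(im,tuple(map(int,q[0])),tuple(map(int,q[1])),c,1)
    cv2.imwrite("pics/"+name,im)
mark(t,380,150,425,200,12,"tz.png"); mark(s,285,150,335,205,12,"sz.png")
E
```

```text
(no output)
```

View pics/tz.png

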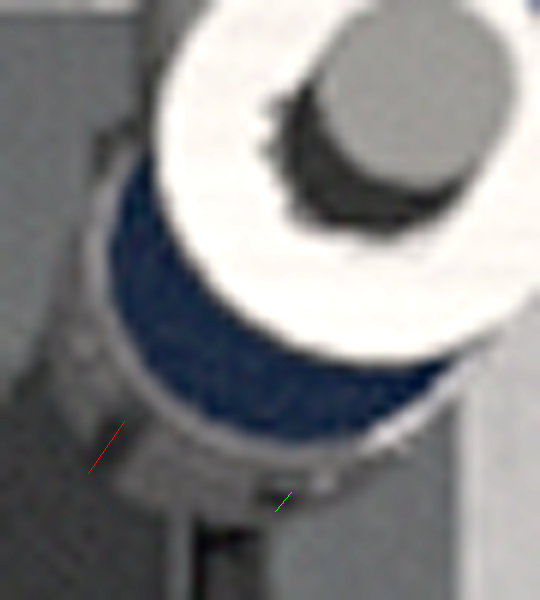

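View pics/sz.png

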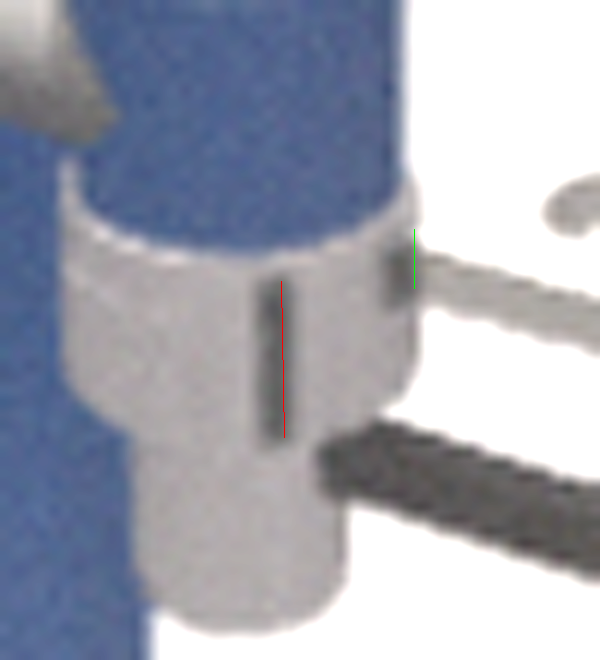

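```bash
python3 -c "
from workcell import hand_in,get_state
print(get_state()['clock']);print(hand_in())"
```

```text
20.35
the job is handed in; nothing more can be done
None
```

The pot is back under the separator, hanging locked with its handle under the short rib. I handed the job in at 20.35 s.

**What I did:**
- I picked the aluminium pot with the black handle, gripped it at the handle and carried it under the ring with the handle at the tall rib.
- On the way in the pot touched the side of the socket at about 2.5 N. I felt for both sides and centred it along the handle's direction; it had been about 3 mm off.
- I pressed it up about 7 mm against the spring plate, with about 8 N net, and turned it 45.5° counter-clockwise. The rubbing was about 2.5 N at the grip.
- I lowered it until the load came off the gripper, opened the jaws and backed away.

**Last checks:**
- **Seating:** the pot rested about 2.5 to 3 mm above the point where its rim first touched the plate, which is the seat height.
- **Handle:** it measured level and at yaw -1.9°, against about -1.5° for the socket, which I know to 1 to 2°. That is within the 3° of play.
- **Other things:** the side view with the arm clear showed nothing else on the bench moved.

**What disagreed or went untested:**
- The side-camera fit of the handle found only 2 points and told nothing, so the handle angle comes from the top camera.
- The marks I projected for the ribs lay about a pixel off those seen.
- I did not try turning the pot back to test the lock. Locking is judged from its height, its angle and the fact that it hangs free.

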